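Point the swing gauge at the green casting

TASK

Swing the pointing gauge round to the green casting: lift the black sprung plunger on its head, turn the head until the boom points over the green casting and let the plunger drop home in that index hole. Then pinch the grey grip block so that its yellow lock button is squeezed in, draw the telescoping boom out until its brass pointer stands at the red rider on the scale, and finish while still holding it there, button squeezed, for the boom's spring pulls it back when let go. The castings are freshly waxed and the rider is set: do not touch these, and leave the other things on the bench where they lie.

Things in the scene. Friction and masses are not known exactly. Their poses are not given: they have to be found in the camera images.
- gauge: the gauge, bolted down: grey cast base 200 x 190 x 22 mm, steel column, aluminium index plate 188 mm across (top 124 mm up) with three black index holes, blue turning head with a square aluminium sleeve (36 mm wide, top 184 mm up) and dark counterweight behind. Origin: foot of the turning axis. With the head at 0 the boom points along its -y axis, the plunger stands on its -x side
- column_axis (a point): point on the upright turning axis of the head, 165 mm above the bench, the height of the boom's centre line
- head (a joint): turn of the head about the upright axis, rad, growing anticlockwise seen from above. Index holes at -0.45, 0 and 0.45; starts in the one at 0; about 0.02 of play in a hole. Over one casting it is 0.45, over the other -0.45 (the castings change places). Turns only with the pin lifted, with light friction (about 2 N at the knob); stops at -0.6 and 0.6
- plunger (a joint): lift of the index plunger, m: 0 = pin home in a hole, 0.016 = top stop. The round-nosed pin is clear of the plate above 0.010; a spring presses it down with 4 N at the bottom, 8 N at the top. Let go within about 2 mm of a hole's centre it drops home by itself
- plunger_knob (a point): grasp point on the axis of the plunger's upright black knob, 70 mm from the column axis, square to the boom, 186 mm above the bench when home. Knob 27 mm across and 28 mm high under a 31 mm cap; the point is 18 mm above its lower end, 15 mm below the cap's top, 40 mm above the head's lug. Room for fingers along the boom's direction. It rides with the head and serves to turn it once lifted
- boom (a joint): extension of the telescoping boom, m: 0 = stowed and locked, at most 0.125. A spring pulls it home with 2 to 3.5 N. At 0 it is locked until the button is squeezed in by about 0.0045; let go, it runs back until the latch stops on its keeper about 12 mm before home
- grip_block: grey grip block on the boom, 36 mm along it, 30 mm across, 55 mm high; origin in its middle level with the button, 22 mm below its top, 210 mm above the bench, 135 mm from the turning axis when stowed. Its -y axis points outward along the boom, x across. Round yellow button (25 mm) on its -x face: pinch from above across x. The boom's top lies 33 mm, the rule on the +x side 40 mm below the origin
- button (a joint): how far the yellow lock button is squeezed in, m: 0 = out (7 mm proud of the block: 37 mm over block and button), 0.006 = fully in (31 mm over both). 3 N starts it, 5.5 N takes it fully in. Squeezed by pinching the block, one finger on the button, the other on the opposite face
- rider (a joint): setting of the red rider along the white rule (ticks each 10 mm), m, on the scale of boom: the pointer stands at the rider when boom = rider. Clamped fast, at another place each time, 0.05 to 0.105
- rider_clip: the red rider clamped on the rule, 6 mm along the boom, 30 mm across, 12 mm high; origin at its centre, 172 mm above the bench, 32 mm to the boom's +x side (same axes as the grip block)
- pointer (a point): end of the brass pointer fixed to the boom, 32 mm outward of the grip block's centre, just above the inner edge of the rule
- probe_tip (a point): point of the brass needle that hangs from the outer end of the boom, 61 mm outward of the grip block's centre, 138 mm above the bench, higher than the castings
- green_casting: pale green (verdigris) bronze building relief, 140 x 150 mm, standing fixed on four rods; origin on the bench under its centre; top 102 mm, highest part 112 mm above the bench
- brown_casting: dark brown bronze building relief, same size and origin
- wax_tin: round yellow tin of wax, 86 mm across, 34 mm high; bystander, origin at its underside
- patina_brush: patina brush lying flat; bystander, origin at its underside
- phone: plain black phone lying flat, 72 x 148 x 9 mm; bystander, origin at its underside
- blue_pencil: flat blue carpenter's pencil, 150 mm long, lying under the gauge between the two castings; bystander, origin at its underside
- mallet: wooden mallet lying flat; bystander, origin at its underside
- sanding_block: cork sanding block 70 x 110 x 32 mm; bystander, origin at its underside
- patina_bottle: amber bottle, 64 mm across, 125 mm high; bystander, origin at its underside

How it is judged:
On the way, in this order (a step that is already met when the one before it is completed fails the run):
1. the plunger is lifted clear of the index plate (value of joint plunger above 0.01 m), for 0.1 s.
2. the boom points over the green casting and the plunger is home in that hole ((value of joint head between 0.4 and 0.5 rad or value of joint head between -0.5 and -0.4 rad) and horizontal distance between probe_tip and green_casting below 0.16 m and value of joint plunger below 0.003 m), for 0.2 s.
3. the button is squeezed and the boom drawn out of its lock (value of joint button above 0.004 m and value of joint boom above 0.02 m), for 0.1 s.
At the end, for the whole second after the job is handed in: The head is in the index hole over the green casting (within 0.05 rad) with the plunger home (within 3 mm); the pointer stands within 3.5 mm of the middle of the red rider, at rest, and the fingers still hold the grip block with its button squeezed in by more than 4 mm (all of step 2 and y of pointer in the frame of rider_clip between -0.0035 and 0.0035 m and velocity of joint boom between -0.01 and 0.01 m/s and value of joint button above 0.004 m and contact force between the fingers and grip_block above 3 N); the arm keeps its last pose, push and grip.
It fails at once if a freshly waxed casting is touched (contact force between any of the fingers, the arm and green_casting above 1 N or contact force between any of the fingers, the arm and brown_casting above 1 N).
It fails at once if the rider is touched (contact force between any of the fingers, the arm and rider_clip above 1 N).
It fails at once if a bystander is disturbed (distance of any of wax_tin, patina_brush, phone, blue_pencil, mallet, sanding_block, patina_bottle from where it was at the start of the episode above 0.02 m).
It also fails if it takes over 51 s, if anything falls off the work surface, if the arm or the gripper's body presses on something with over 40 N, if the wrist force passes 120 N, or if a joint passes its speed limit or range.

ROBOT

A 7-joint arm with a two-finger parallel gripper is mounted at the origin on the work surface. World frame = base frame: x ahead of the robot, y to its left, z up, the work surface at z = 0. Lengths are in m, angles in rad, forces in N, time in s.
With the tool pointing down it reaches from about 0.4 to 0.85 m from the base axis. Payload 10.4 kg.
Tool frame: the origin (TCP) lies at the very end of the fingers, on their centre line; the grasp point (between the pads) lies 19 mm behind it; z points along the fingers, y is the direction in which the jaws open and shut (so a half turn about z gives the same grasp; the last joint's range is limited). The gripper opens to 85 mm and grips with 20 to 120 N. Pads are 22 mm wide; open, the fingers measure 114 mm over their backs; the gripper's body (76 mm by 85 mm) begins 54 mm behind the grasp point. The pads swing forward as they close: fully open they stand 13 mm farther back than shut.
Start: joints at [1.304, 0.332, -0.065, 1.46, 0.022, 1.35, -0.088], TCP at [0.151, -0.607, 0.231] pointing down, gripper open.
Joint ranges: [-2.6, 2.6], [-0.5, 2.12], [-1.47, 1.34], [0.16, 2.42], [-1.27, 4.41], [0.06, 2.06], [-2.6, 2.6]. Speed limits (rad/s): [2.22, 2.22, 2.79, 2.79, 3.14, 3.14, 3.14].

INTERFACE

Orientations are given as a unit quaternion [x, y, z, w].
In Python, from workcell import manip gives the robot as it stands.
- The arm moves only by the tool arm_command, never from a script. Its arguments are lists of equal length, an entry for each row: "slide": the shift along the tool's x, y, z in mm, a list of three; "turn": the turn about the tool's z in degrees; "grip": the closure, from 0 (fully open) to 1 (shut). In form: {"slide": [[tx, ty, tz], ...], "turn": [turn, ...], "grip": [grip, ...]}. A call has 1 to 10 rows; each row shifts and turns the commanded pose from where the row before left it, along the tool's axes as they then stand; what a row does not reach is not made up. A row lasts 1/12 s, in which the tool goes at most 41.7 mm and 7.16 degrees, less where a joint would pass 70% of its speed; a pose out of reach is approached as far as the arm can. A call with a gripper value outside its range is refused whole. The fingers move at their own pace and stop on an object; "newtons" is the grip in N (left out, the last holds). Time passes only in rows, so rows that do not move let the fingers close. It gives the time, the measured TCP pose, the force and the opening at its end, in the units of the state.
- manip.get_obs(): the state, without advancing time (a new reading comes with each control period).
- manip.camera(name): name is "scene" or "top" or "wrist"; returns the picture (420x560x3 uint8, blue, green, red); there is no depth.
- manip.camera_info(name): a dict with "fx", "fy", "cx", "cy" (pixels), "rvec" (rotation vector, rad) and "tvec" (3), from world to camera coordinates, as OpenCV has them. Camera axes: x right, y down, z forward; pixel columns grow to the right and rows downward; lengths in m; the calibration is good to about 2 mm. A picture is of the moment at which its call begins: read the wrist's pose just before it. camera_info takes no time and is no camera call; for the wrist camera it gives the pose at the moment of the call.
- manip.hand_in(): hands the job in, once; it reports no verdict.
Trained networks look in the newest picture that a camera, given by its name, has taken for a name from the list of things; names that differ only in an ending like _2 or _b are one class to them, and where a whole thing is asked for, a point or a joint stands for the part that bears it (a point fixed in the world has none). Each returns a list of dicts, best first, with "score" (0 to 1); they miss things now and then, are a little off and sometimes report something else, mostly with a low value. They report only what shows in the picture. A call takes as long as a camera call.
- manip.cut_out(target, camera): "pixels" (420x560 bool, what is visible of it).
- manip.tip_of(target, camera): "xyz" ([x, y, z] in m, in the coordinates of the camera as it stood for that picture, good to about 4 mm: a listed point, or the origin of a listed thing).
The state is a dict: "clock": time; "joint_pos": joint angles; "joint_velocities": joint speeds; "tau": joint torques, N m; "position": TCP position; "ee_rot": TCP orientation; "ft_force": force on the tool from outside, world axes, zero at the start; "torque": the same for the moment, N m; "grip_width": opening from 0.0 (shut) to 1.0 (fully open).
Only numpy, scipy, OpenCV 4.12 (cv2) and the standard library are available. Lean on these libraries where they do the work, as an engineer would, in place of code of your own. Each camera call takes 0.05 s, during which the arm holds its last target.

## Working session

There is one attempt and no reset: what is moved stays moved. The work goes in short steps, Python scripts to look and compute and a tool call to move; the robot and the scene stay as the last step left them, time stands still between calls to the robot, and variables do not carry over. Pictures are saved under pics/ and viewed, and the job is handed in when it is done.

Besides the shell and the picture viewer there is one more tool, called after "Request:" in YAML: its name, and indented under it one key for each argument. arm_command: Moves the arm, as the interface text tells. Its arguments: {"type":"object","properties":{"slide":{"type":"array","items":{"type":"array","items":{"type":"number"}}},"turn":{"type":"array","items":{"type":"number"}},"grip":{"type":"array","items":{"type":"number"}},"newtons":{"type":"number"}},"required":["slide","turn","grip"]}

```bash
mkdir -p pics; ls; cat > h.py <<'E'
import numpy as np, cv2
from workcell import manip
from scipy.spatial.transform import Rotation as R
def w(xyz,ci):
    Rm=cv2.Rodrigues(np.array(ci["rvec"],float))[0]
    return Rm.T@(np.array(xyz)-np.array(ci["tvec"]).ravel())
def proj(p,ci):
    K=np.array([[ci["fx"],0,ci["cx"]],[0,ci["fy"],ci["cy"]],[0,0,1.]])
    return cv2.projectPoints(np.array([p],float),np.array(ci["rvec"],float),np.array(ci["tvec"],float),K,None)[0].ravel()
def onplane(u,v,z,ci):
    Rm=cv2.Rodrigues(np.array(ci["rvec"],float))[0]; t=np.array(ci["tvec"]).ravel()
    d=Rm.T@np.array([(u-ci["cx"])/ci["fx"],(v-ci["cy"])/ci["fy"],1]); c=-Rm.T@t
    return c+d*(z-c[2])/d[2]
E
python3 - <<'E'
from h import *
for c in ["scene","top"]:
    im=manip.camera(c); cv2.imwrite(f"pics/{c}0.png",im); ci=manip.camera_info(c)
    print(c,ci)
    for n in ["column_axis","plunger_knob","grip_block","rider_clip","pointer","probe_tip","green_casting","brown_casting","gauge"]:
        r=manip.tip_of(n,c)
        print(n,[(round(x["score"],2),w(x["xyz"],ci).round(4).tolist()) for x in r[:2]])
o=manip.get_obs(); print(o)
E
```

```text
pics
scene {'fx': 509.150426920409, 'fy': 509.150426920409, 'cx': 276.997147162925, 'cy': 204.31559022542345, 'rvec': array([ 2.26185638,  1.03415839, -0.36405855]), 'tvec': array([-0.39097421, -0.23239934,  1.67708937])}
column_axis [(0.65, [0.5957, 0.3145, 0.168])]
plunger_knob [(0.66, [0.5309, 0.3075, 0.1894]), (0.6, [0.7425, 0.0569, 0.0006])]
grip_block [(0.75, [0.6019, 0.1841, 0.2032])]
rider_clip [(0.5, [0.6394, 0.0639, 0.1703])]
pointer [(0.59, [0.5273, 0.3093, 0.1881])]
probe_tip [(0.81, [0.6066, 0.1213, 0.1363])]
green_casting [(0.83, [0.7417, 0.0593, -0.0001])]
brown_casting [(0.67, [0.478, 0.029, -0.0025])]
gauge [(0.71, [0.6062, 0.1797, 0.2062]), (0.61, [0.5961, 0.3119, -0.0019])]
top {'fx': 477.8962200033761, 'fy': 477.8962200033761, 'cx': 286.9788889504003, 'cy': 218.0551436982864, 'rvec': array([ 2.12061464, -2.17481261,  0.14980763]), 'tvec': array([0.01558266, 0.55026371, 1.51512459])}
column_axis [(0.9, [0.597, 0.3127, 0.1661])]
plunger_knob [(0.45, [0.5234, 0.3111, 0.188])]
grip_block [(0.51, [0.5982, 0.1819, 0.2134])]
rider_clip [(0.66, [0.6755, -0.3651, 0.0028]),
[... 318 characters left out ...]
os': array([ 1.30443286,  0.3322237 , -0.06471937,  1.4601193 ,  0.02157676,
        1.34991479, -0.08850033]), 'joint_velocities': array([-2.37739311e-03,  4.76929458e-04,  4.40693657e-04, -2.33022211e-04,
       -3.97622106e-05, -7.47919240e-04, -1.01726912e-03]), 'tau': array([-1.17802356e-04, -6.25238442e+01,  4.88138467e-02, -3.91835403e+01,
        1.62496639e-02,  1.81730618e-03,  4.26891665e-05]), 'position': array([ 0.15088462, -0.60651929,  0.23131353]), 'ee_rot': array([9.92580606e-01, 1.21588402e-01, 2.38035610e-05, 1.04794431e-05]), 'ft_force': array([-0.04105393,  0.60545545, -0.02041318]), 'torque': array([0.02751989, 0.00133847, 0.00021824]), 'grip_width': 1.0010846427251139}
```

View pics/scene0.png

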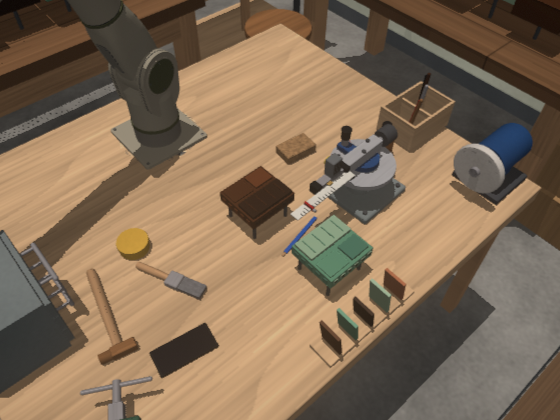

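View pics/top0.png

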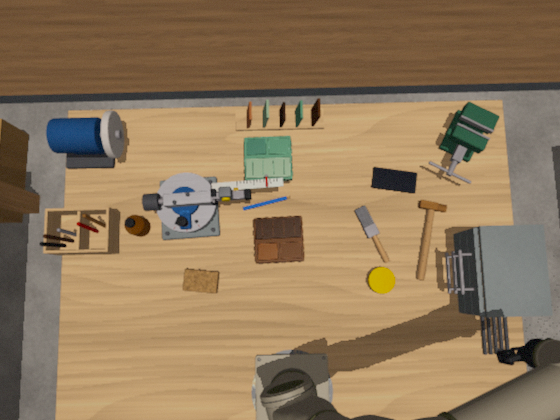

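```bash
python3 - <<'E'
import cv2
a=cv2.imread('pics/scene0.png');b=cv2.imread('pics/top0.png')
cv2.imwrite('pics/top0z.png',cv2.resize(b[130:280,300:440],None,fx=4,fy=4,interpolation=2))
cv2.imwrite('pics/scene0z.png',cv2.resize(a[90:290,280:450],None,fx=3,fy=3,interpolation=2))
E
```

```text
(no output)
```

View pics/top0z.png

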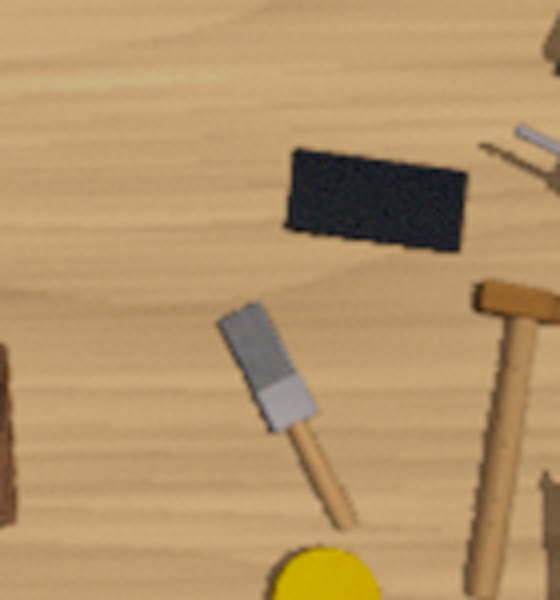

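View pics/scene0z.png

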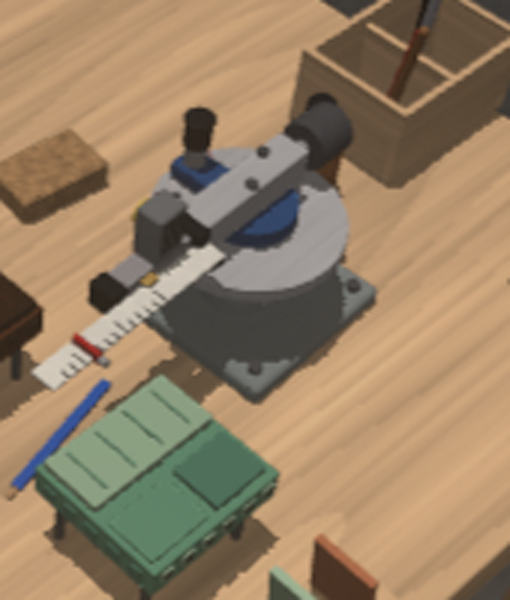

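Request:
arm_command:
  slide:
    - [15, -9, -10]
    - [30, -19, -20]
    - [30, -19, -20]
    - [30, -19, -20]
    - [30, -19, -20]
    - [30, -19, -10]
    - [30, -19, 0]
    - [30, -19, 0]
    - [30, -19, 0]
    - [30, -19, 0]
  turn: [0, 0, 0, 0, 0, 0, 0, 0, 0, 0]
  grip: [0, 0, 0, 0, 0, 0, 0, 0, 0, 0]

```text
clock: 1.83
position: [0.3849, -0.3616, 0.3317]
ee_rot: [0.993, 0.122, 0.0, 0.0]
ft_force: [0.7, -0.1, 0.6]
grip_width: 1.002
```

```bash
cat >> h.py <<'E'
def to(target,yaw=None):
    o=manip.get_obs(); q=R.from_quat(o["ee_rot"]); M=q.as_matrix()
    y=M[:,1]; psi=np.arctan2(y[0],-y[1])
    d=M.T@(np.array(target)-o["position"])*1000
    print("clk",round(o["clock"],2),"pos",o["position"].round(4),"psi",round(psi,4),"tool slide mm",d.round(1),"turn deg", None if yaw is None else round(np.degrees(psi-yaw),2),"j",o["joint_pos"].round(2),"F",o["ft_force"].round(1),"g",round(o["grip_width"],3), "tilt z",M[:,2].round(3))
E
python3 -c "
from h import *
to([.526,.250,.36],.057)"
```

```text
clk 1.83 pos [ 0.3849 -0.3616  0.3317] psi 0.2437 tool slide mm [ 284.5 -559.5  -28.7] turn deg 10.7 j [ 0.95  0.1  -0.3   1.54  0.03  1.51 -0.68] F [ 0.7 -0.1  0.6] g 1.002 tilt z [ 0.    -0.001 -1.   ]
```

Request:
arm_command:
  slide:
    - [16, -33, -2]
    - [16, -33, -2]
    - [16, -33, -2]
    - [16, -33, -2]
    - [16, -33, -2]
    - [16, -33, -2]
    - [16, -33, -2]
    - [16, -33, -2]
    - [16, -33, -2]
    - [16, -33, -2]
  turn: [0, 0, 0, 0, 0, 0, 2, 3, 3, 2.7]
  grip: [0, 0, 0, 0, 0, 0, 0, 0, 0, 0]

```text
clock: 2.67
position: [0.4688, -0.0047, 0.3519]
ee_rot: [1.0, 0.027, 0.001, 0.0]
ft_force: [1.4, -0.4, 0.1]
grip_width: 1.001
```

```bash
python3 -c "
from h import *
to([.526,.250,.36],.057)"
```

```text
clk 2.67 pos [ 0.4688 -0.0047  0.3519] psi 0.0543 tool slide mm [  71.  -251.2   -8.3] turn deg -0.16 j [ 0.62 -0.03 -0.69  1.62 -0.02  1.55 -1.58] F [ 1.4 -0.4  0.1] g 1.001 tilt z [ 0.001 -0.001 -1.   ]
```

Request:
arm_command:
  slide:
    - [10, -36, -1]
    - [10, -36, -1]
    - [10, -36, -1]
    - [10, -36, -1]
    - [10, -36, -2]
    - [10, -36, -2]
    - [10, -34, 0]
    - [0, 0, 0]
  turn: [0, 0, 0, 0, 0, 0, 0, 0]
  grip: [0, 0, 0, 0, 0, 0, 0, 0]

```text
clock: 3.33
position: [0.5229, 0.2541, 0.3582]
ee_rot: [0.999, 0.033, -0.001, -0.002]
ft_force: [-0.9, 0.3, 0.5]
grip_width: 0.996
```

```bash
python3 - <<'E'
from h import *
to([.526,.309,.186-.019],.057)
ci=manip.camera_info("wrist");im=manip.camera("wrist");cv2.imwrite("pics/w1.png",im)
np.save("ci_w1.npy",ci,allow_pickle=True)
Rm=cv2.Rodrigues(ci["rvec"])[0];print("cam",(-Rm.T@ci["tvec"].ravel()).round(3),Rm[2].round(2),ci["fx"])
for n in ["column_axis","plunger_knob","grip_block","rider_clip","pointer","probe_tip"]:
        r=manip.tip_of(n,"wrist")
        print(n,[(round(x["score"],2),w(x["xyz"],ci).round(4).tolist()) for x in r[:2]])
E
```

```text
clk 3.33 pos [0.5229 0.2541 0.3582] psi 0.0656 tool slide mm [  7.1 -53.9 191.4] turn deg 0.49 j [ 0.17  0.32 -0.91  1.32  0.24  1.62 -2.21] F [-0.9  0.3  0.5] g 0.996 tilt z [-0.003  0.003 -1.   ]
cam [0.592 0.258 0.501] [-0.27 -0.01 -0.96] 292.788194302379
column_axis [(0.59, [0.5972, 0.3099, 0.1646])]
plunger_knob [(0.73, [0.525, 0.3141, 0.1868]), (0.62, [0.6034, 0.1805, 0.2045])]
grip_block [(0.63, [0.6016, 0.1819, 0.2061])]
rider_clip [(0.7, [0.6386, 0.0624, 0.1777])]
pointer [(0.63, [0.6222, 0.1481, 0.1715])]
probe_tip [(0.72, [0.6034, 0.1196, 0.1396])]
```

View pics/w1.png

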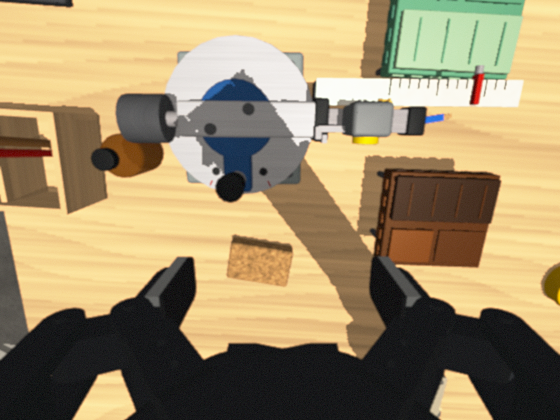

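```bash
python3 - <<'E'
from h import *
ci=np.load("ci_w1.npy",allow_pickle=True).item()
im=cv2.imread("pics/w1.png")
cv2.imwrite("pics/w1z.png",cv2.resize(im[55:215,150:530],None,fx=2.1,fy=2.1,interpolation=2))
r=manip.cut_out("plunger_knob","wrist")
for x in r[:2]:
    v,u=np.nonzero(x["pixels"]);print(x["score"],u.min(),u.max(),v.min(),v.max(),u.mean(),v.mean())
r=manip.cut_out("rider_clip","wrist")
for x in r[:2]:
    v,u=np.nonzero(x["pixels"]);print("rider",x["score"],u.min(),u.max(),v.min(),v.max(),u.mean(),v.mean(),onplane(u.mean(),v.mean(),.176,ci))
print(onplane(231,186,.201,ci))
ax=np.array([.5965,.3125])
for psi in (.05,.06,.07):
  c,s=np.cos(psi),np.sin(psi)
  k=ax+.07*np.array([-c,-s]);print(psi,k,proj([*k,.201],ci),proj([*ax,.184],ci))
E
```

```text
0.95 215 245 172 202 230.29829545454547 187.02982954545453
0.32 315 427 99 145 374.48570577724837 121.08159618820727
[0.52816267 0.30860673 0.201     ]
0.05 [0.52658748 0.30900146] [230.59662982 187.45817693] [231.16536938 117.59623821]
0.06 [0.52662596 0.30830252] [231.2675474  187.46504226] [231.16536938 117.59623821]
0.07 [0.52667143 0.307604  ] [231.93818366 187.4653147 ] [231.16536938 117.59623821]
```

View pics/w1z.png

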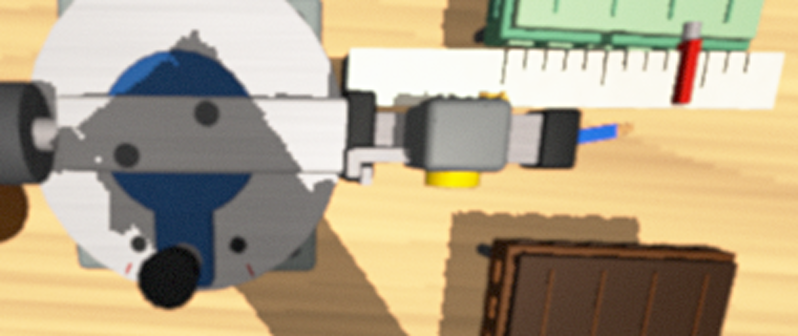

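Request:
arm_command:
  slide:
    - [2, -18, 10]
    - [2, -18, 20]
    - [2, -17, 25]
    - [0, 0, 20]
    - [0, 0, 0]
  turn: [0, 0, 0, 0, 0]
  grip: [0, 0, 0, 0, 0]

```text
clock: 4.2
position: [0.5262, 0.2994, 0.2803]
ee_rot: [1.0, 0.029, -0.002, 0.001]
ft_force: [-0.2, -1.1, -0.8]
grip_width: 0.999
```

```bash
python3 - <<'E'
from h import *
to([.527,.309,.186-.019],.057)
im=manip.camera("wrist");ci=manip.camera_info("wrist");cv2.imwrite("pics/w2.png",im)
to([.527,.309,.186-.019],.057)
r=manip.cut_out("plunger_knob","wrist")
for x in r[:2]:
    v,u=np.nonzero(x["pixels"]);print(x["score"],u.min(),u.max(),v.min(),v.max(),u.mean(),v.mean())
print(proj([.527,.309,.201],ci))
E
```

```text
clk 4.2 pos [0.5262 0.2994 0.2803] psi 0.058 tool slide mm [  1.9  -9.8 113.3] turn deg 0.06 j [ 0.08  0.4  -0.89  1.4   0.31  1.49 -2.32] F [-0.2 -1.1 -0.8] g 0.999 tilt z [-0.005 -0.003 -1.   ]
clk 4.25 pos [0.5271 0.299  0.2829] psi 0.0567 tool slide mm [  0.8 -10.2 115.8] turn deg -0.02 j [ 0.08  0.4  -0.9   1.39  0.31  1.5  -2.32] F [-0.8 -0.   0.9] g 0.999 tilt z [-0.003 -0.002 -1.   ]
0.76 249 286 192 234 268.1079812206573 213.4303599374022
[269.62393074 214.65547269]
```

View pics/w2.png

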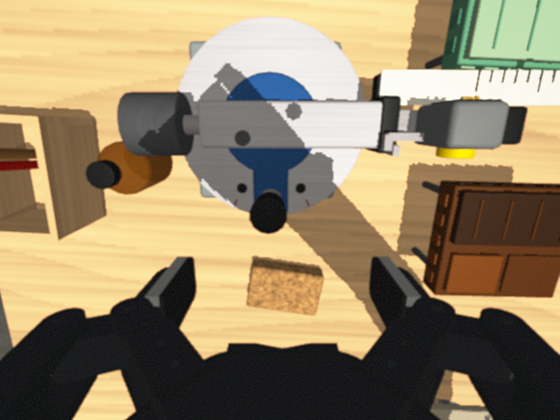

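Request:
arm_command:
  slide:
    - [1, -6, 20]
    - [1, -5, 30]
    - [0, 0, 30]
    - [0, 0, 24]
    - [0, 0, 11]
    - [0, 0, 0]
    - [0, 0, 0]
  turn: [0, 0, 0, 0, 0, 0, 0]
  grip: [0, 0, 0, 0, 0, 0, 0]

```text
clock: 4.88
position: [0.5297, 0.3112, 0.1711]
ee_rot: [1.0, 0.028, 0.001, -0.0]
ft_force: [0.9, -0.6, 1.7]
grip_width: 1.0
```

```bash
python3 - <<'E'
from h import *
im=manip.camera("wrist");cv2.imwrite("pics/w3.png",im)
to([.528,.310,.186-.019],.057)
E
```

```text
clk 4.93 pos [0.5299 0.3116 0.1717] psi 0.0564 tool slide mm [-2.   1.5  4.7] turn deg -0.04 j [ 0.05  0.48 -0.87  1.54  0.38  1.29 -2.38] F [-0.   0.8  0.2] g 0.996 tilt z [ 0.002  0.001 -1.   ]
```

View pics/w3.png

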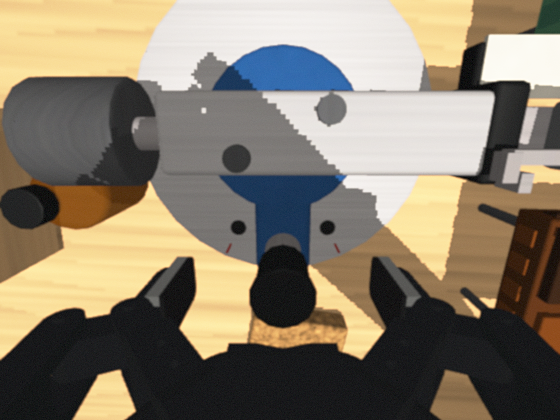

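Request:
arm_command:
  slide:
    - [-1, 0, 5]
    - [0, 0, 0]
    - [0, 0, 0]
    - [0, 0, 0]
    - [0, 0, 0]
    - [0, 0, 0]
    - [0, 0, 0]
    - [0, 0, 0]
  turn: [0, 0, 0, 0, 0, 0, 0, 0]
  grip: [0, 0.3, 0.6, 0.8, 1, 1, 1, 1]
  newtons: 40

```text
clock: 5.6
position: [0.528, 0.3113, 0.1647]
ee_rot: [1.0, 0.028, 0.0, -0.0]
ft_force: [-1.5, -1.3, 5.0]
grip_width: 0.336
```

Request:
arm_command:
  slide:
    - [0, 0, -5]
    - [0, 0, -5]
    - [0, 0, -4]
    - [0, 0, 0]
    - [0, 0, 0]
  turn: [0, 0, 0, 0, 0]
  grip: [1, 1, 1, 1, 1]

```text
clock: 6.02
position: [0.5278, 0.311, 0.178]
ee_rot: [1.0, 0.028, -0.0, 0.0]
ft_force: [2.3, 0.2, -7.7]
grip_width: 0.342
```

```bash
python3 - <<'E'
from h import *
im=manip.camera("wrist");cv2.imwrite("pics/w4.png",im)
to([.528,.310,.186-.019],.507)
E
```

```text
clk 6.07 pos [0.5278 0.311  0.1779] psi 0.057 tool slide mm [ 0.2  1.  10.9] turn deg -25.78 j [ 0.05  0.48 -0.87  1.53  0.37  1.31 -2.38] F [ 2.   1.6 -7.5] g 0.343 tilt z [-0. -0. -1.]
```

View pics/w4.png

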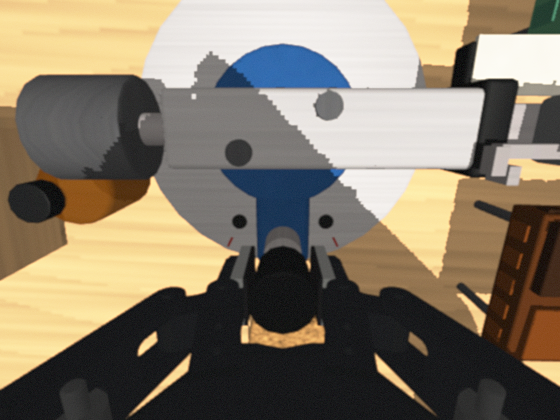

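Request:
arm_command:
  slide:
    - [0.1, 3.5, 0]
    - [0.1, 3.5, 0]
    - [0.1, 3.5, 0]
    - [0.1, 3.5, 0]
    - [0.1, 3.5, 0]
    - [0.1, 3.5, 0]
    - [0.1, 3.5, 0]
    - [0.1, 3.5, 0]
    - [0.1, 3.5, 0]
    - [0, 0, 0]
  turn: [-2.87, -2.87, -2.87, -2.87, -2.87, -2.87, -2.87, -2.87, -2.87, 0]
  grip: [1, 1, 1, 1, 1, 1, 1, 1, 1, 1]

```text
clock: 6.9
position: [0.5368, 0.2809, 0.1779]
ee_rot: [0.968, 0.252, -0.0, -0.0]
ft_force: [1.5, 1.6, -8.0]
grip_width: 0.335
```

Request:
arm_command:
  slide:
    - [0, 0, 0]
    - [0, 0, 0]
  turn: [0, 0]
  grip: [1, 1]

```text
clock: 7.07
position: [0.5365, 0.2815, 0.1781]
ee_rot: [0.968, 0.251, -0.0, -0.0]
ft_force: [2.6, 2.0, -8.1]
grip_width: 0.341
```

```bash
python3 - <<'E'
from h import *
im=manip.camera("wrist");cv2.imwrite("pics/w5.png",im)
ci=manip.camera_info("wrist");to([.5365,.281,.1779],.507)
t=manip.camera("top");cv2.imwrite("pics/t5.png",t);cit=manip.camera_info("top")
for n in ["column_axis","probe_tip","grip_block","plunger_knob"]:
        r=manip.tip_of(n,"top")
        print(n,[(round(x["score"],2),w(x["xyz"],cit).round(4).tolist()) for x in r[:2]])
E
```

```text
clk 7.12 pos [0.5365 0.2815 0.1782] psi 0.5069 tool slide mm [-0.2  0.4  0.3] turn deg -0.01 j [ 0.16  0.49 -0.95  1.55  0.41  1.32 -1.9 ] F [ 1.8  2.4 -7.8] g 0.339 tilt z [-0. -0. -1.]
column_axis [(0.88, [0.5997, 0.3123, 0.1638])]
probe_tip [(0.71, [0.6945, 0.1443, 0.1403]), (0.26, [0.6787, -0.359, 0.0037])]
grip_block [(0.62, [0.6604, 0.1998, 0.2129])]
plunger_knob [(0.62, [0.5961, 0.3153, 0.1667]), (0.43, [0.5366, 0.4847, 0.0027])]
```

View pics/w5.png

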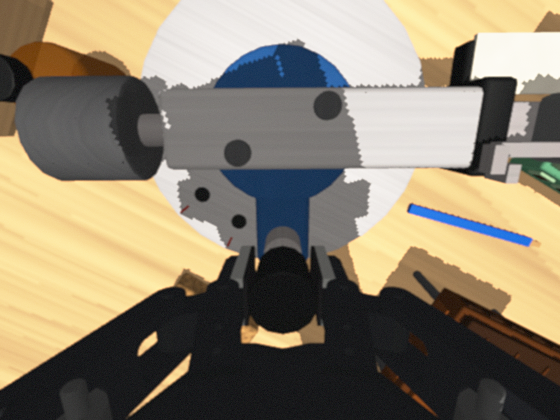

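Request:
arm_command:
  slide:
    - [0, 0, 4]
    - [0, 0, 4]
    - [0, 0, 4]
    - [0, 0, 2]
    - [0, 0, 0]
  turn: [0, 0, 0, 0, 0]
  grip: [1, 1, 1, 1, 1]

```text
clock: 7.78
position: [0.5366, 0.2815, 0.1648]
ee_rot: [0.968, 0.251, 0.0, 0.0]
ft_force: [-1.7, 1.0, 0.8]
grip_width: 0.339
```

Request:
arm_command:
  slide:
    - [0, 0, 0]
    - [0, 0, 0]
    - [0, 0, 0]
    - [0, 0, 0]
  turn: [0, 0, 0, 0]
  grip: [0.5, 0, 0, 0]

```text
clock: 8.12
position: [0.5369, 0.281, 0.1644]
ee_rot: [0.968, 0.251, 0.0, 0.0]
ft_force: [-0.0, -0.5, 0.3]
grip_width: 0.885
```

Request:
arm_command:
  slide:
    - [0, 0, -25]
    - [0, 0, -35]
    - [0, 0, -35]
    - [0, 0, -30]
    - [0, 0, 0]
    - [0, 0, 0]
  turn: [0, 0, 0, 0, 0, 0]
  grip: [0, 0, 0, 0, 0, 0]

```text
clock: 8.62
position: [0.5372, 0.2818, 0.291]
ee_rot: [0.968, 0.251, 0.002, -0.0]
ft_force: [0.1, -1.2, 0.0]
grip_width: 1.002
```

```bash
python3 - <<'E'
from h import *
im=manip.camera("wrist");cv2.imwrite("pics/w6.png",im)
ci=manip.camera_info("wrist");np.save("ci_w6.npy",ci,allow_pickle=True)
to([.661,.196,.3],.507+np.pi/2)
for n in ["plunger_knob","grip_block","rider_clip","pointer","column_axis"]:
        r=manip.tip_of(n,"wrist")
        print(n,[(round(x["score"],2),w(x["xyz"],ci).round(4).tolist()) for x in r[:2]])
t=manip.camera("scene");cv2.imwrite("pics/s6.png",cv2.resize(t[90:290,260:450],None,fx=3,fy=3,interpolation=2));cit=manip.camera_info("scene")
for n in ["plunger_knob","grip_block","rider_clip","pointer","probe_tip"]:
        r=manip.tip_of(n,"scene")
        print(n,[(round(x["score"],2),w(x["xyz"],cit).round(4).tolist()) for x in r[:2]])
E
```

```text
clk 8.67 pos [0.5368 0.2812 0.2893] psi 0.5077 tool slide mm [ 67.1 134.8 -10.6] turn deg -89.96 j [ 0.17  0.42 -0.98  1.38  0.35  1.52 -1.86] F [-0.2  0.4 -0.7] g 1.003 tilt z [ 0.001 -0.    -1.   ]
plunger_knob [(0.7, [0.5331, 0.2799, 0.1845]), (0.46, [0.6053, 0.0751, -0.0028])]
grip_block [(0.59, [0.6592, 0.1995, 0.2076]), (0.55, [0.4892, -0.2772, -0.0052])]
rider_clip [(0.6, [0.6602, 0.1985, 0.2051]), (0.46, [0.4931, -0.2802, -0.0057])]
pointer [(0.98, [0.6923, 0.1772, 0.169])]
column_axis [(0.93, [0.5958, 0.3097, 0.162])]
plunger_knob [(0.52, [0.5375, 0.2802, 0.188]), (0.23, [0.5372, 0.4877, 0.0006])]
grip_block [(0.75, [0.6641, 0.1993, 0.2061]), (0.52, [0.5398, 0.2781, 0.1906])]
rider_clip [(0.64, [0.7498, 0.107, 0.1755])]
pointer [(0.73, [0.6998, 0.1827, 0.174])]
probe_tip [(0.75, [0.6937, 0.1443, 0.1343]), (0.36, [0.5974, 0.3144, 0.1655])]
```

View pics/w6.png

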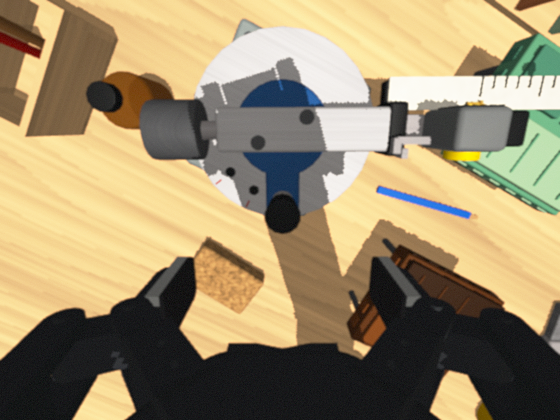

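View pics/s6.png

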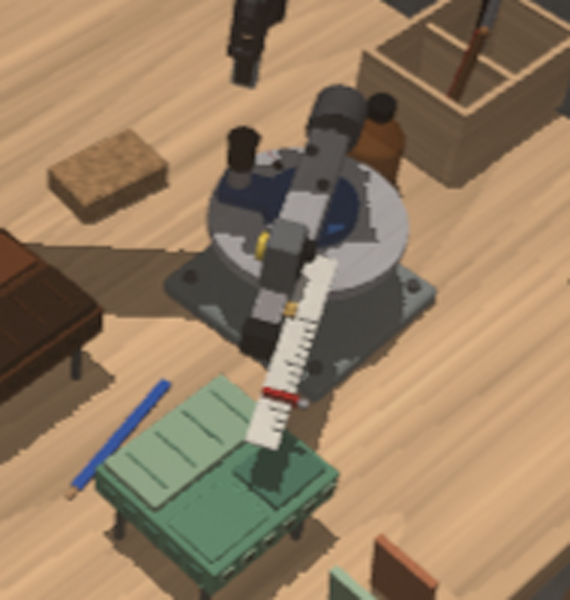

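Request:
arm_command:
  slide:
    - [10, 15, -8]
    - [17, 35, -8]
    - [17, 35, -8]
    - [17, 35, -6]
    - [6, 15, 0]
    - [0, 0, 0]
    - [0, 0, 0]
    - [0, 0, 0]
    - [0, 0, 0]
    - [0, 0, 0]
  turn: [0, 0, 0, 0, 0, -6, -7, -7, -7, -7]
  grip: [0, 0, 0, 0, 0, 0, 0, 0, 0, 0]

```text
clock: 10.05
position: [0.6609, 0.1959, 0.3192]
ee_rot: [0.851, 0.526, -0.0, -0.0]
ft_force: [0.1, -0.4, -0.3]
grip_width: 1.001
```

Request:
arm_command:
  slide:
    - [0, 0, 0]
    - [0, 0, 0]
    - [0, 0, 0]
    - [0, 0, 0]
    - [0, 0, 0]
    - [0, 0, 0]
    - [0, 0, 0]
    - [0, 0, 0]
    - [0, 0, 0]
    - [0, 0, 0]
  turn: [-7, -7, -7, -7, -7, -7, -7, -7, 0, 0]
  grip: [0, 0, 0, 0, 0, 0, 0, 0, 0, 0]

```text
clock: 10.88
position: [0.6609, 0.1958, 0.3191]
ee_rot: [0.508, 0.861, 0.0, -0.0]
ft_force: [-0.3, 0.2, -0.5]
grip_width: 1.003
```

```bash
python3 - <<'E'
from h import *
im=manip.camera("wrist");cv2.imwrite("pics/w7.png",im)
ci=manip.camera_info("wrist");np.save("ci_w7.npy",ci,allow_pickle=True)
to([.661,.196,.191],.507+np.pi/2)
for n in ["plunger_knob","grip_block","rider_clip","pointer","column_axis"]:
        r=manip.tip_of(n,"wrist")
        print(n,[(round(x["score"],2),w(x["xyz"],ci).round(4).tolist()) for x in r[:2]])
E
```

```text
clk 10.93 pos [0.6609 0.1959 0.3192] psi 2.0742 tool slide mm [  0.    0.2 128.2] turn deg -0.2 j [ 0.26  0.69 -1.16  1.07  0.63  1.72 -0.18] F [ 0.4 -0.5 -0. ] g 0.999 tilt z [-0.  0. -1.]
plunger_knob [(0.89, [0.5319, 0.2819, 0.1856])]
grip_block [(0.6, [0.6581, 0.1993, 0.2063])]
rider_clip [(0.56, [0.7438, 0.1066, 0.1782]), (0.21, [0.7344, 0.0576, -0.0028])]
pointer [(0.66, [0.6957, 0.1792, 0.1724])]
column_axis [(0.8, [0.5978, 0.3101, 0.1656])]
```

View pics/w7.png

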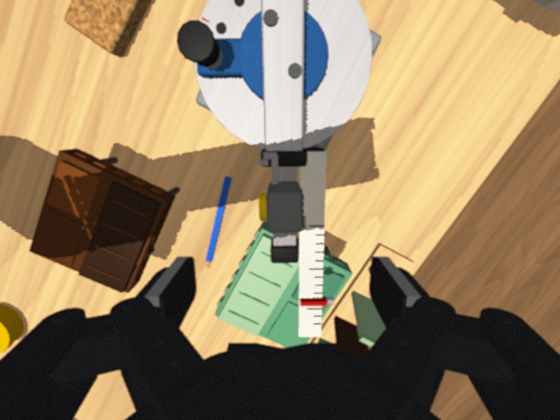

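```bash
python3 - <<'E'
from h import *
ci=np.load("ci_w7.npy",allow_pickle=True).item()
im=cv2.imread("pics/w7.png")
def G(p,ax,psi):
    c,s=np.cos(psi),np.sin(psi); return [ax[0]+c*p[0]-s*p[1],ax[1]+s*p[0]+c*p[1],p[2]]
for ax in [(.5965,.3125),(.5975,.311)]:
  for psi in (.497,.507,.517):
    print(ax,psi,"cap",proj(G((-.07,0,.201),ax,psi),ci).round(1),"blk",[proj(G((x,-.135+y,.232),ax,psi),ci).round(1).tolist() for x in(-.015,.015) for y in(-.018,.018)],"rid@.083",proj(G((.032,-.167-.083,.178),ax,psi),ci).round(1))
b=im[130:340,230:340]
cv2.imwrite("pics/w7z.png",cv2.resize(b,None,fx=2.8,fy=2.8,interpolation=2))
red=(im[...,2]>140)&(im[...,1]<60)&(im[...,0]<60);red[:,:290]=0;red[:,340:]=0
v,u=np.nonzero(red);print("red",u.min(),u.max(),v.min(),v.max(),u.mean(),v.mean(),len(u))
x=manip.cut_out("plunger_knob","wrist")[0]
v,u=np.nonzero(x["pixels"]);print(x["score"],u.min(),u.max(),v.min(),v.max())
E
```

```text
(0.5965, 0.3125) 0.497 cap [194.9  42.6] blk [[263.9, 236.8], [263.3, 194.9], [299.7, 237.0], [300.6, 195.1]] rid@.083 [310.3 301.5]
(0.5965, 0.3125) 0.507 cap [195.   43.6] blk [[265.7, 237.0], [264.8, 195.1], [301.5, 236.8], [302.1, 194.9]] rid@.083 [312.6 301.3]
(0.5965, 0.3125) 0.517 cap [195.1  44.6] blk [[267.5, 237.1], [266.3, 195.2], [303.3, 236.6], [303.5, 194.7]] rid@.083 [314.9 301. ]
(0.5975, 0.311) 0.497 cap [195.3  45.1] blk [[264.1, 238.8], [263.6, 197.1], [299.8, 239.0], [300.8, 197.3]] rid@.083 [310.4 302.9]
(0.5975, 0.311) 0.507 cap [195.4  46.1] blk [[265.9, 239.0], [265.0, 197.2], [301.6, 238.8], [302.2, 197.1]] rid@.083 [312.7 302.7]
(0.5975, 0.311) 0.517 cap [195.4  47.1] blk [[267.7, 239.1], [266.5, 197.4], [303.5, 238.6], [303.7, 196.9]] rid@.083 [315.  302.4]
red 302 325 301 304 313.6575342465753 302.972602739726 73
0.76 177 219 20 66
```

View pics/w7z.png

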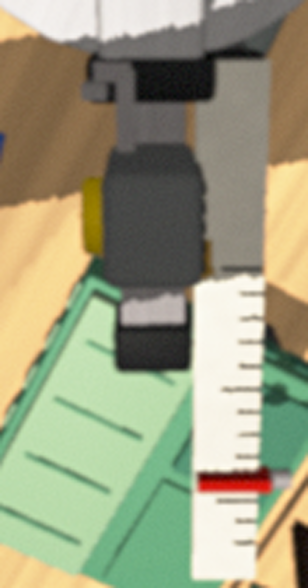

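Request:
arm_command:
  slide:
    - [1, 1, 15]
    - [1, 0.5, 30]
    - [0, 0, 30]
    - [0, 0, 30]
    - [0, 0, 18]
    - [0, 0, 5]
    - [0, 0, 0]
    - [0, 0, 0]
  turn: [-0.2, 0, 0, 0, 0, 0, 0, 0]
  grip: [0, 0, 0, 0, 0, 0, 0, 0]

```text
clock: 11.9
position: [0.6615, 0.1986, 0.1926]
ee_rot: [0.505, 0.863, 0.001, 0.0]
ft_force: [-0.2, -1.0, 0.6]
grip_width: 0.999
```

```bash
python3 - <<'E'
from h import *
im=manip.camera("wrist");cv2.imwrite("pics/w8.png",im)
to([.661,.196,.191],.507+np.pi/2)
E
```

```text
clk 11.95 pos [0.6617 0.1988 0.1931] psi 2.0819 tool slide mm [-2.1 -2.   2.1] turn deg 0.23 j [ 0.31  0.76 -1.13  1.27  0.67  1.5  -0.23] F [ 0.4 -0.1 -1.4] g 1.003 tilt z [ 0.002  0.001 -1.   ]
```

View pics/w8.png

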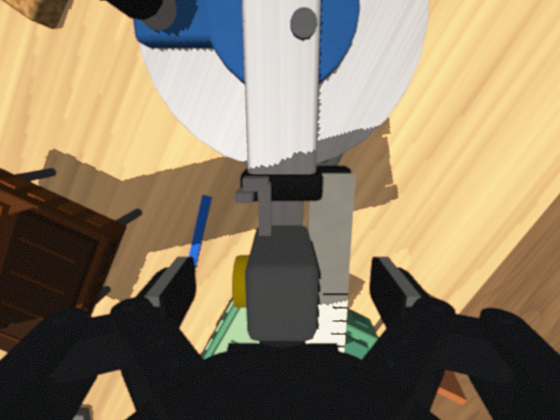

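Request:
arm_command:
  slide:
    - [0, 0, 1]
    - [0, 0, 0]
    - [0, 0, 0]
    - [0, 0, 0]
    - [0, 0, 0]
    - [0, 0, 0]
    - [0, 0, 0]
    - [0, 0, 0]
  turn: [0, 0, 0, 0, 0, 0, 0, 0]
  grip: [0.3, 0.5, 0.7, 1, 1, 1, 1, 1]
  newtons: 40

```text
clock: 12.62
position: [0.6614, 0.1983, 0.191]
ee_rot: [0.505, 0.863, 0.0, 0.0]
ft_force: [-1.3, -1.2, 4.9]
grip_width: 0.352
```

```bash
python3 - <<'E'
from h import *
im=manip.camera("wrist");cv2.imwrite("pics/w9.png",im)
to([.661,.196,.191],.507+np.pi/2)
E
```

```text
clk 12.67 pos [0.6614 0.1984 0.191 ] psi 2.082 tool slide mm [-1.9 -1.5  0. ] turn deg 0.24 j [ 0.31  0.76 -1.13  1.28  0.68  1.5  -0.23] F [ 0.  -0.2  5.5] g 0.355 tilt z [ 0.001  0.    -1.   ]
```

View pics/w9.png

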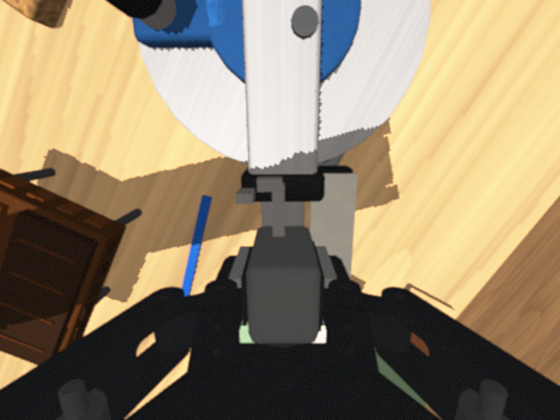

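Request:
arm_command:
  slide:
    - [-3, 0, 0]
    - [-6, 0, 0]
    - [-8, 0, 0]
    - [-8, 0, 0]
    - [-8, 0, 0]
    - [-8, 0, 0]
    - [-6, 0, 0]
    - [-3, 0, 0]
    - [0, 0, 0]
    - [0, 0, 0]
  turn: [0, 0, 0, 0, 0, 0, 0, 0, 0, 0]
  grip: [1, 1, 1, 1, 1, 1, 1, 1, 1, 1]

```text
clock: 13.5
position: [0.6861, 0.1546, 0.191]
ee_rot: [0.505, 0.863, 0.001, 0.0]
ft_force: [-1.2, 2.0, 6.5]
grip_width: 0.352
```

```bash
python3 - <<'E'
from h import *
im=manip.camera("wrist");cv2.imwrite("pics/w10.png",im)
to([.6614,.1984,.191],.507+np.pi/2)
for c in ("scene","top"):
    t=manip.camera(c);cit=manip.camera_info(c);cv2.imwrite(f"pics/{c}10.png",t)
    for n in ["rider_clip","pointer","grip_block"]:
        r=manip.tip_of(n,c)
        print(n,[(round(x["score"],2),w(x["xyz"],cit).round(4).tolist()) for x in r[:2]])
t=cv2.imread("pics/scene10.png");cv2.imwrite("pics/s10z.png",cv2.resize(t[130:280,290:440],None,fx=4,fy=4,interpolation=2))
t=cv2.imread("pics/top10.png");cv2.imwrite("pics/t10z.png",cv2.resize(t[120:230,180:300],None,fx=5,fy=5,interpolation=2))
E
```

```text
clk 13.55 pos [0.686  0.1547 0.191 ] psi 2.0821 tool slide mm [50.1 -0.1 -0. ] turn deg 0.24 j [ 0.36  0.78 -1.12  1.23  0.69  1.51 -0.15] F [-1.2  0.7  5.6] g 0.352 tilt z [ 0.001  0.001 -1.   ]
rider_clip [(0.49, [0.748, 0.1069, 0.1741]), (0.23, [0.7434, 0.059, 0.0037])]
pointer [(0.78, [0.7229, 0.1377, 0.1758])]
grip_block [(0.66, [0.7217, 0.1021, 0.1357]), (0.58, [0.6888, 0.1548, 0.208])]
rider_clip []
pointer []
grip_block []
```

View pics/w10.png

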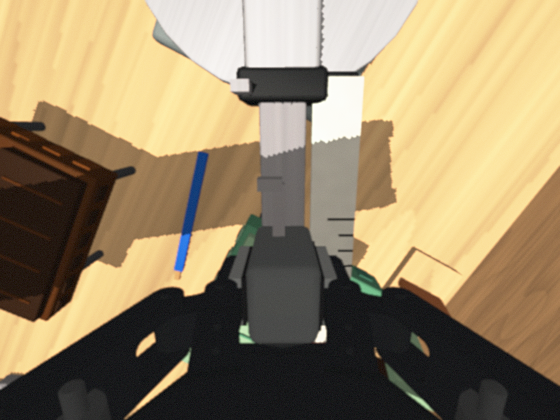

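View pics/s10z.png

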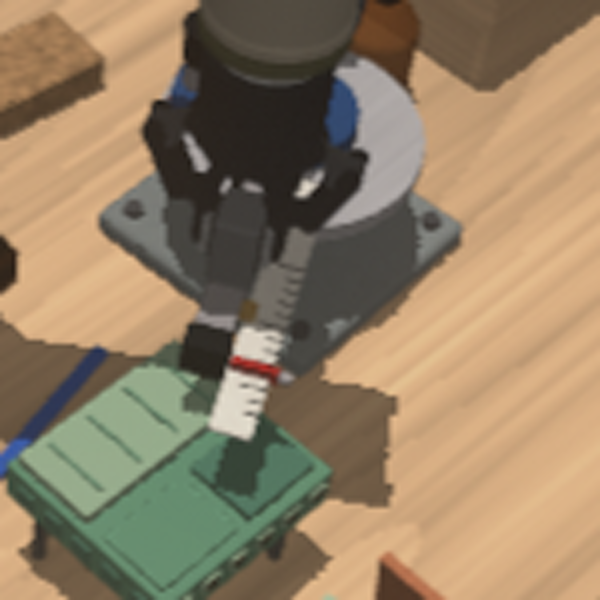

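View pics/t10z.png

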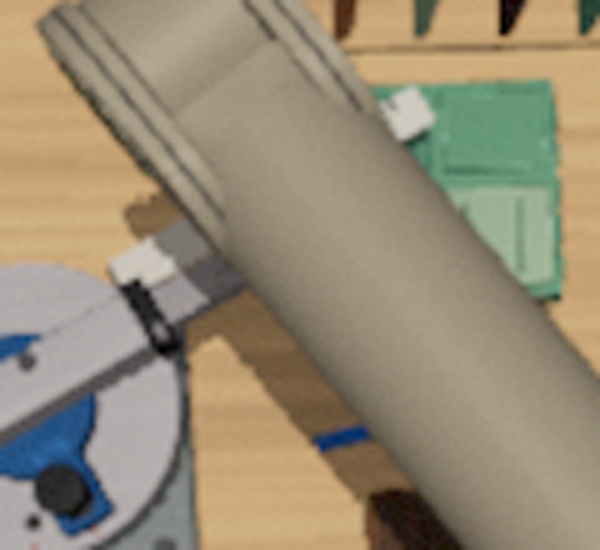

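```bash
python3 - <<'E'
from h import *
t=cv2.imread("pics/scene10.png");cv2.imwrite("pics/s10zz.png",cv2.resize(t[195:245,330:380],None,fx=12,fy=12,interpolation=cv2.INTER_NEAREST))
ci=manip.camera_info("scene")
red=(t[...,2]>110)&(t[...,1]<70)&(t[...,0]<70);red[:200]=0;red[245:]=0;red[:,:340]=0;red[:,370:]=0
v,u=np.nonzero(red);print(u.min(),u.max(),v.min(),v.max(),u.mean(),v.mean(),len(u))
r=onplane(u.mean(),v.mean(),.174,ci);print(r)
ax=np.array([.597,.312]);psi=.507
d=np.array([np.sin(psi),-np.cos(psi)]);x=np.array([np.cos(psi),np.sin(psi)])
print("rider along",(r[:2]-ax)@d-.167,(r[:2]-ax)@x)
def G(p):
    return [*(ax+x*p[0]-d*p[1]),p[2]]
for b in (.04,.05,.06,.08,.085): print(b,"ptr pred",proj(G((.017,-.167-b,.172)),ci).round(1), "rider pred",proj(G((.032,-.167-b,.174)),ci).round(1))
E
```

```text
348 359 219 223 353.7 221.05 20
[0.75068248 0.11001689 0.174     ]
rider along 0.08419624453924648 0.036275734512469834
0.04 ptr pred [350.5 206.2] rider pred [356.5 207.3]
0.05 ptr pred [349.5 209.1] rider pred [355.5 210.2]
0.06 ptr pred [348.4 212.1] rider pred [354.5 213.2]
0.08 ptr pred [346.3 218.1] rider pred [352.4 219.3]
0.085 ptr pred [345.8 219.6] rider pred [351.9 220.8]
```

View pics/s10zz.png

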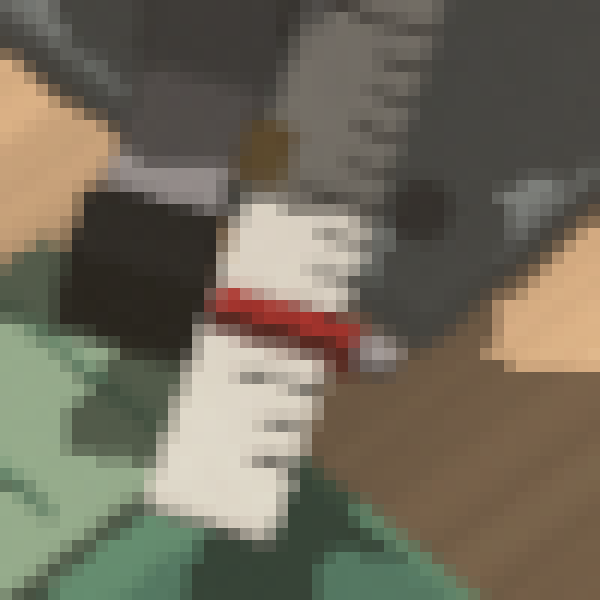

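```bash
python3 - <<'E'
import cv2,numpy as np
a=cv2.imread('pics/w7.png')[210:345,285:345]
cv2.imwrite('pics/w7r.png',cv2.resize(a,None,fx=4.4,fy=4.4,interpolation=cv2.INTER_CUBIC))
b=cv2.imread('pics/w1.png')[60:120,370:530]
cv2.imwrite('pics/w1r.png',cv2.resize(b,None,fx=5,fy=5,interpolation=cv2.INTER_CUBIC))
A=cv2.cvtColor(cv2.imread('pics/w7.png'),6).astype(int)
print("w7 rows col318-323",[(r,int(A[r,316:322].mean())) for r in range(220,340)])
B=cv2.cvtColor(cv2.imread('pics/w1.png'),6).astype(int)
print("w1 cols",[(c,int(B[82:86,c].mean())) for c in range(382,524)])
E
```

```text
w7 rows col318-323 [(220, 138), (221, 138), (222, 138), (223, 139), (224, 127), (225, 93), (226, 87), (227, 133), (228, 186), (229, 230), (230, 245), (231, 246), (232, 247), (233, 237), (234, 177), (235, 184), (236, 239), (237, 247), (238, 246), (239, 245), (240, 246), (241, 245), (242, 223), (243, 169), (244, 195), (245, 241), (246, 247), (247, 246), (248, 245), (249, 246), (250, 240), (251, 199), (252, 174), (253, 231), (254, 246), (255, 245), (256, 244), (257, 245), (258, 245), (259, 230), (260, 161), (261, 174), (262, 235), (263, 245), (264, 244), (265, 244), (266, 245), (267, 236), (268, 175), (269, 165), (270, 231), (271, 244), (272, 244), (273, 243), (274, 244), (275, 238), (276, 189), (277, 167), (278, 228), (279, 244), (280, 243), (281, 243), (282, 244), (283, 238), (284, 196), (285, 171), (286, 228), (287, 243), (288, 242), (289, 241), (290, 243), (291, 235), (292, 190), (293, 168), (294, 228), (295, 246), (296, 239), (297, 190), (298, 108), (299, 47), (300, 30), (301, 49), (302, 72), (303, 75), (304, 91), (305, 148), (306, 208), (307, 221), (308, 167), (309, 178), (310, 23
[... 1357 characters left out ...]
(465, 239), (466, 193), (467, 179), (468, 231), (469, 249), (470, 250), (471, 249), (472, 223), (473, 137), (474, 55), (475, 28), (476, 46), (477, 68), (478, 86), (479, 87), (480, 90), (481, 129), (482, 195), (483, 244), (484, 246), (485, 221), (486, 183), (487, 220), (488, 247), (489, 249), (490, 248), (491, 248), (492, 249), (493, 249), (494, 238), (495, 186), (496, 187), (497, 240), (498, 249), (499, 249), (500, 249), (501, 248), (502, 249), (503, 248), (504, 227), (505, 164), (506, 194), (507, 245), (508, 250), (509, 249), (510, 249), (511, 249), (512, 249), (513, 249), (514, 249), (515, 249), (516, 249), (517, 249), (518, 249), (519, 248), (520, 248), (521, 248), (522, 242), (523, 229)]
```

View pics/w7r.png

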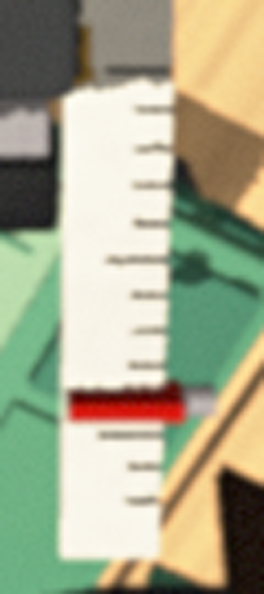

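View pics/w1r.png

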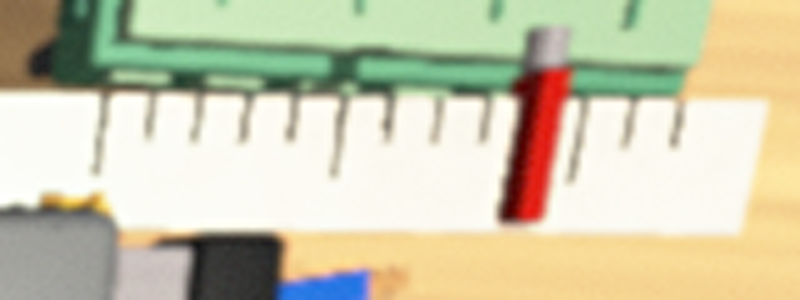

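```bash
python3 - <<'E'
from h import *
from scipy.optimize import least_squares
def run(name,ci,ticks,idx,psi0,zr,edges,col):
    def P(p,b,z,lat):
        ax=p[:2];psi=psi0+p[2]
        d=np.array([np.sin(psi),-np.cos(psi)]);x=np.array([np.cos(psi),np.sin(psi)])
        return proj([*(ax+d*(.167+b)+x*lat),z],ci)
    lat=.040
    f=lambda p:[*(P(p,b/1000,zr,lat)[idx]-t for b,t in ticks), P(p,.06,zr,lat)[1-idx]-col, 300*p[2]]
    s=least_squares(f,[.597,.312,0]);rms=np.sqrt(np.mean(np.square(s.fun)))
    out=[]
    for off,z,px in edges:
        g=least_squares(lambda b:P(s.x,b[0]+off,z,lat)[idx]-px,[.085]).x[0];out.append(round(g*1000,1))
    print(name,zr,s.x.round(4),"rms px",round(rms,2),"rider",out)
t7=[(0,225.6),(10,234.5),(20,243.4),(30,251.7),(40,260.5),(50,268.5),(60,276.7),(70,284.7),(80,292.7),(100,308.5),(110,315.7),(120,323.5)]
t1=[(0,390.3),(10,399.5),(20,409.2),(30,418.5),(40,428.2),(50,437.6),(60,447.2),(70,457.2),(80,466.6),(100,486),(110,495.5),(120,505.3)]
c7=np.load("ci_w7.npy",allow_pickle=True).item();c1=np.load("ci_w1.npy",allow_pickle=True).item()
for zr in (.168,.170,.172):
    run("w7",c7,t7,1,.507,zr,[(-.003,zr,297.6),(-.003,.178,301.2),(.003,.178,305.1)],319)
    run("w1",c1,t1,0,.057,zr,[(-.003,zr,472.9),(-.003,.178,476.8),(.003,.178,481.6)],84)
E
```

```text
w7 0.168 [ 0.5954  0.3136 -0.    ] rms px 0.26 rider [np.float64(89.3), np.float64(87.5), np.float64(86.4)]
w1 0.168 [5.923e-01 3.133e-01 2.000e-04] rms px 0.29 rider [np.float64(89.7), np.float64(87.4), np.float64(86.3)]
w7 0.17 [ 0.5946  0.3144 -0.    ] rms px 0.15 rider [np.float64(89.1), np.float64(88.5), np.float64(87.5)]
w1 0.17 [5.919e-01 3.142e-01 1.000e-04] rms px 0.18 rider [np.float64(89.5), np.float64(88.5), np.float64(87.4)]
w7 0.172 [0.5939 0.3152 0.    ] rms px 0.24 rider [np.float64(88.9), np.float64(89.6), np.float64(88.5)]
w1 0.172 [ 5.915e-01  3.152e-01 -1.000e-04] rms px 0.24 rider [np.float64(89.3), np.float64(89.6), np.float64(88.5)]
```

Request:
arm_command:
  slide:
    - [-3, 0, 0]
    - [-6, 0, 0]
    - [-7, 0, 0]
    - [-7, 0, 0]
    - [-7, 0, 0]
    - [-5, 0, 0]
    - [-3, 0, 0]
    - [0, 0, 0]
    - [0, 0, 0]
    - [0, 0, 0]
  turn: [0, 0, 0, 0, 0, 0, 0, 0, 0, 0]
  grip: [1, 1, 1, 1, 1, 1, 1, 1, 1, 1]

```text
clock: 14.78
position: [0.7045, 0.1217, 0.191]
ee_rot: [0.505, 0.863, 0.001, 0.0]
ft_force: [-1.6, 1.8, 5.9]
grip_width: 0.352
```

```bash
python3 - <<'E'
from h import *
im=manip.camera("wrist");cv2.imwrite("pics/w11.png",im)
to([.6614,.1984,.191],.507+np.pi/2)
for k in range(3):
    t=manip.camera("scene");cit=manip.camera_info("scene")
    for n in ["rider_clip","pointer","plunger_knob"]:
        r=manip.tip_of(n,"scene")
        print(n,[(round(x["score"],2),w(x["xyz"],cit).round(4).tolist()) for x in r[:2]])
cv2.imwrite("pics/scene11.png",t)
cv2.imwrite("pics/s11zz.png",cv2.resize(t[195:245,330:380],None,fx=12,fy=12,interpolation=cv2.INTER_NEAREST))
E
```

```text
clk 14.83 pos [0.7045 0.1218 0.191 ] psi 2.0823 tool slide mm [87.9 -0.1  0. ] turn deg 0.26 j [ 0.38  0.8  -1.11  1.19  0.7   1.53 -0.09] F [-0.9  2.8  5.9] g 0.351 tilt z [ 0.001  0.001 -1.   ]
rider_clip [(0.63, [0.748, 0.1074, 0.1731])]
pointer [(0.65, [0.7428, 0.1068, 0.1765])]
plunger_knob [(0.3, [0.4761, 0.0282, -0.0023])]
rider_clip [(0.54, [0.7487, 0.1058, 0.1729])]
pointer [(0.94, [0.7422, 0.1058, 0.1731]), (0.66, [0.4914, -0.2794, 0.004])]
plunger_knob []
rider_clip []
pointer [(0.71, [0.7436, 0.1041, 0.1763]), (0.23, [0.7047, 0.1235, 0.209])]
plunger_knob []
```

View pics/s11zz.png

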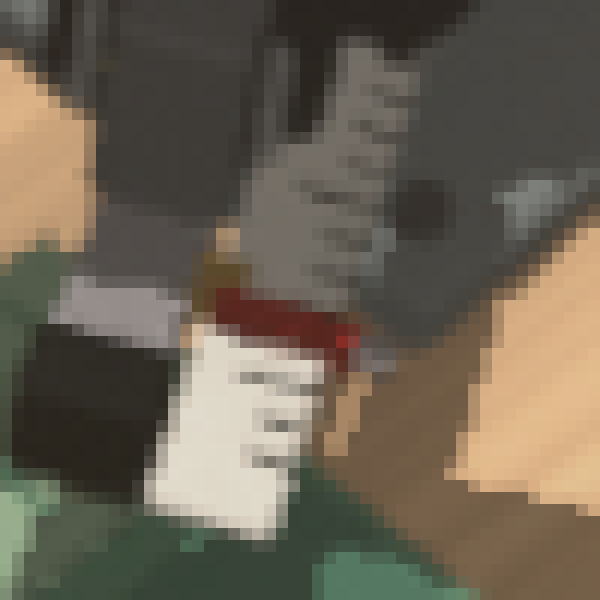

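View pics/w11.png

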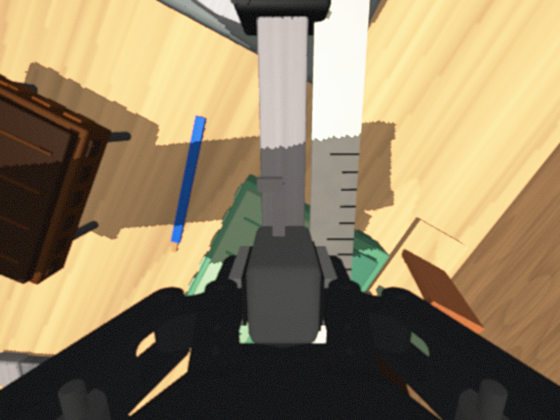

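```bash
python3 - <<'E'
from h import *
c7=np.load("ci_w7.npy",allow_pickle=True).item();c1=np.load("ci_w1.npy",allow_pickle=True).item();cs=manip.camera_info("scene")
def P(ax,psi,b,z,lat,ci):
    d=np.array([np.sin(psi),-np.cos(psi)]);x=np.array([np.cos(psi),np.sin(psi)])
    return proj([*(np.array(ax)+d*(.167+b)+x*lat),z],ci).round(1)
for z in (.171,.173,.176):
  print(z,"w7",P((.5946,.3144),.507,0,z,.019,c7),"w1",P((.5919,.3142),.057,0,z,.019,c1))
# scene: compare ticks/pointer, several b
ax=(.5965,.313)
for b in (.05,.088,.1): print(b,"tick",(P(ax,.507,b,.17,.04,cs)-[330,195])*12,"ptr",(P(ax,.507,b,.173,.019,cs)-[330,195])*12)
im=cv2.imread('pics/w1.png')[90:110,370:410];cv2.imwrite('pics/w1p.png',cv2.resize(im,None,fx=16,fy=16,interpolation=0))
im=cv2.imread('pics/w7.png')[205:240,290:330];cv2.imwrite('pics/w7p.png',cv2.resize(im,None,fx=14,fy=14,interpolation=0))
E
```

```text
0.171 w7 [300.7 226. ] w1 [388.2 104.8]
0.173 w7 [300.9 226.6] w1 [388.8 104.7]
0.176 w7 [301.  227.5] w1 [389.8 104.5]
0.05 tick [343.2 201.6] ptr [246.  164.4]
0.088 tick [296.4 339.6] ptr [198.  302.4]
0.1 tick [282. 384.] ptr [182.4 346.8]
```

View pics/w1p.png

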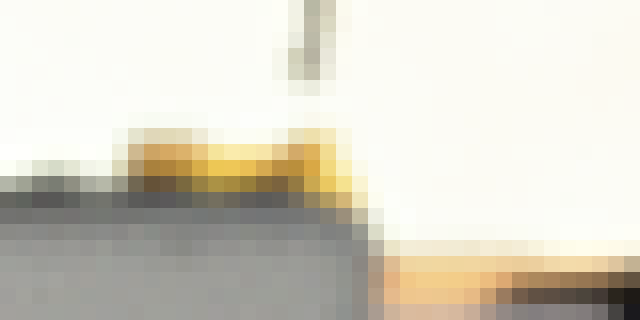

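View pics/w7p.png

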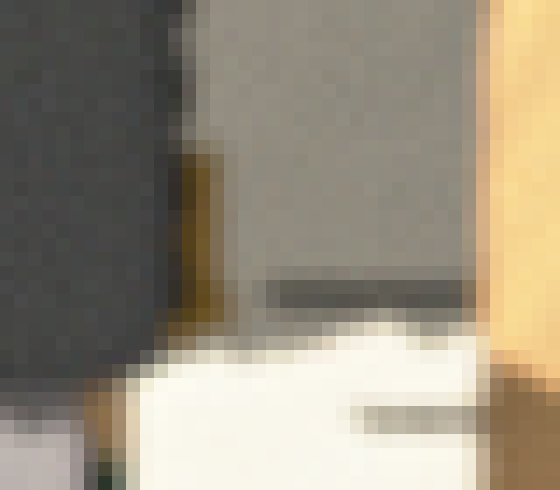

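```bash
python3 - <<'E'
from h import *
to([.6614,.1984,.191],.507+np.pi/2)
print(manip.hand_in())
E
```

```text
clk 15.43 pos [0.7045 0.1218 0.191 ] psi 2.0823 tool slide mm [87.9 -0.1 -0. ] turn deg 0.26 j [ 0.38  0.8  -1.11  1.19  0.7   1.53 -0.09] F [-2.   1.8  7. ] g 0.348 tilt z [ 0.001  0.001 -1.   ]
the job is handed in; nothing more can be done
None
```

I handed the job in at 15.4 s (limit 51 s), with the arm still holding the grip block at the rider. No verdict was reported.

- **Head:** I lifted the plunger about 13 mm, at about 8 N of upward pull. I swung the head 0.45 rad anticlockwise over the green casting and lowered it. After release the knob measured 0.1845 m (wrist) and 0.188 m (scene) against 0.186 m when home. I could not check the plunger again at the end, because the gripper hid it.
- **Boom:** I pinched the block at 40 N. The opening read about 30 mm, so the button is fully in. I drew the boom out 87.9 mm, and the block did not slip in the fingers.
- **Rider setting:** Two wrist views, fitted to the 10 mm ticks, put the rider at about 88.4 mm, so the pointer should be within about 1 mm of it.
    - **Agreement:** In the last scene picture the pointer's end lines up with the rider. The networks put the pointer about 2 mm short, within their 4 mm accuracy.
    - **Disagreement:** My first estimate from the networks' absolute positions was about 84 mm. I set it aside for the tick-based value, because the rule's zero matched the stowed pointer in both wrist views.
- **Bystanders and castings:** The only forces seen were a few newtons from the grips, the plunger spring and the boom pull. I did not measure the bystanders again at the end.

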